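Hook out the wide sample tray

ROBOT

A 6-joint arm with a two-finger parallel gripper is mounted at the origin on the work surface. World frame = base frame: x ahead of the robot, y to its left, z up, the work surface at z = 0. Lengths are in mm, angles in rad, forces in N, time in s.
With the tool pointing down it reaches from about 300 to 950 mm from the base axis. Payload 3.1 kg.
Tool frame: the origin (TCP) lies at the very end of the fingers, on their centre line; the grasp point (between the pads) lies 19 mm behind it; z points along the fingers, y is the line along which they close (so a half turn about z gives the same grasp; the last joint's range is limited). The gripper opens to 85 mm and grips with 20 to 120 N. Pads are 22 mm wide; open, the fingers measure 114 mm over their backs; the gripper's body (76 mm by 85 mm) begins 54 mm behind the grasp point. The pads swing forward as they close: fully open they stand 13 mm farther back than shut.
Start: joints at [-1.312, 0.308, 1.634, -0, 1.2, -0.07], TCP at [201.791, -591.534, 231.272] pointing down, gripper open.
Joint ranges: [-3.06, 3.06], [-0.79, 1.96], [0.05, 2.63], [-1.19, 4.34], [0.05, 2.64], [-2.94, 2.94]. Speed limits (rad/s): [2.79, 2.79, 3.14, 3.14, 3.14, 3.14].

INTERFACE

Orientations are given as a rotation vector (axis times angle).
In Python, from plant import robot gives the robot as it stands. The module is installed in compiled form; this text tells all that it offers.
- The arm moves only by the shell command python3 -m creep 'ROWS'. ROWS is text: rows parted by semicolons, each of 7 numbers parted by spaces: the shift along the tool's x, y, z in mm, then the turn, a rotation vector about the tool's x, y, z in degrees, then the opening, from 0 (shut) to 1 (fully open). In form: tx ty tz wx wy wz gripper; .... A call has 1 to 5 rows; each row shifts and turns the commanded pose from where the row before left it, along the tool's axes as they then stand; what a row does not reach is not made up. A row lasts 1/8 s, in which the tool goes at most 62.5 mm and 10.7 degrees, less where a joint would pass 70% of its speed; a pose out of reach is approached as far as the arm can. A call is refused whole if a number of a shift passes 62.5 or a number of a turn 10.7, either way. A call with a gripper value outside its range is refused whole. The fingers move at their own pace and stop on an object; the grip force is fixed at half the most. Time passes only in rows, so rows that do not move let the fingers close. It gives the time, the measured TCP pose, the force, the opening and the grip force at its end, in the units of the state.
- robot.get_obs(): the state, without advancing time (a new reading comes with each control period).
- robot.read_camera(name): name is "side" or "top"; returns the picture (480x640x3 uint8, blue, green, red); there is no depth.
- robot.get_calibration(name): a dict with "camera_matrix" (3x3 intrinsics, pixels), "k1" (the pictures are not rectified: a ray, as slopes to the right and down, at radius r is drawn at 1 + k1 r^2 times it, then the intrinsics apply), "rvec" (rotation vector, rad) and "tvec" (3), from world to camera coordinates, as OpenCV has them. Camera axes: x right, y down, z forward; pixel columns grow to the right and rows downward; lengths in mm; the calibration is good to about 2 mm. A picture is of the moment at which its call begins. get_calibration takes no time and is no camera call.
- robot.close_job(): hands the job in; it is judged then, once.
The state is a dict: "time_s": time; "q": joint angles; "joint_vel": joint speeds; "joint_torque": joint torques, N m; "ee_pos": TCP position; "tcp_rot": TCP orientation; "force": force on the tool from outside, world axes, zero at the start; "moment": the same for the moment, N m; "width": finger opening in mm; "grasp_force": force on a finger pad.
Only numpy, scipy, OpenCV 4.12 (cv2) and the standard library are available. Lean on these libraries where they do the work, as an engineer would, in place of code of your own. Each camera call takes 0.05 s, during which the arm holds its last target. There are 200 camera calls.

TASK

Take the T-handled hook from its stand, hook it into the finger hole of the wider of the two sample drawers and pull that tray fully out to its stop. Then unhook it and put the hook back on its stand, leaving the wide tray out. Work the tray only with the hook, and leave the narrow drawer and the other things on the bench where they are.

Things in the scene. Friction and masses are not known exactly. Their poses are not given: they have to be found in the camera images.
- hook_grip (a point): T-handled hook, loose, 110-180 g: centre of its black handle bar, 150 mm long (hook's y), 16 mm thick (x), 20 mm high (z). A 10 mm round steel shank goes straight down from the bar's middle; its lowest point is 85 mm below here. At the start it sits upright in the stand, bar across the posts; grip the bar's middle from above, closing along the hook's x
- hook_foot (a point): foot of the hook, same axes: point on the shank's axis 80 mm below the bar's centre, at mid-height of the foot, which is 10 mm thick, points to the hook's -x (roughly towards the robot at the start) and ends 17 mm from the shank's axis
- stand_seat (a point): centre of the handle bar when the hook sits in its stand, 120 mm above the bench. Dark steel stand fixed to the bench: base 90 x 150 x 8 mm, two posts 12 mm thick, 58 mm either side of this point along its y (104 mm clear between). The bar rests flat on the posts 10 mm below this point, between cheeks 34 mm apart in x and 12 mm high
- wide_hole (a point): centre of the wide drawer's finger hole at the upper face of its level steel tongue, 51 mm above the bench; moves with the tray. Tray pulls out along its -x (towards the robot); y across, z up. Through hole 46 mm (x) by 44 mm (y); tongue 6 mm thick, 72 mm wide, with a 12 mm bar before the hole; tray front 37 mm behind the centre; free space below. Grey housing 160 wide, 80 high, 200 deep
- wide_tray (a joint): how far the wide tray is out, in m: 0 shut, 0.10 fully out at its stop. About 3 N of friction; it stays where it is left
- narrow_hole (a point): the same for the narrow drawer (same tongue and hole, housing 100 mm wide), which stands beside the wide one, on either side; to be left as it is
- sieves_center (a point): round metal test sieve with its lid, 206 mm across, 55 mm high, at its centre; to be left alone
- bowl: steel bowl, 150 mm across, 60 mm high, centre of its underside; to be left alone
- brush: green cleaning brush 180 mm long, lying on the bench; to be left alone
Mind the look-alikes: they are no part of the job. Of the things that look like the part that bears hook_grip, the largest one is meant.

How it is judged:
By the outcome, as a careful person would: the job done as asked, in the order asked, and still so for the second after the job is handed in, with the robot touching nothing.
It also fails if it takes over 61 s, if anything falls off the work surface, if the arm or the gripper's body presses on something with over 40 N, if the wrist force passes 120 N, or if a joint passes its speed limit or range.

## Working session

There is one attempt and no reset: what is moved stays moved. The work goes in short steps, Python scripts to look and compute and a shell command to move; the robot and the scene stay as the last step left them, time stands still between calls to the robot, and variables do not carry over. Pictures are saved under pics/ and viewed, at most 13 in all, crops included, and the job is handed in when it is done.

```bash
mkdir -p pics; cat > h.py <<'E'
import numpy as np,cv2
from plant import robot
def ray(cam,u,v):
    c=robot.get_calibration(cam);K=np.array(c["camera_matrix"]);k=c["k1"]
    d=np.array([(u-K[0,2])/K[0,0],(v-K[1,2])/K[1,1]]);p=d.copy()
    for _ in range(30): p=d/(1+k*(p@p))
    R=cv2.Rodrigues(np.array(c["rvec"],float))[0];t=np.array(c["tvec"],float).ravel()
    return -R.T@t, R.T@np.array([p[0],p[1],1.])
def onz(cam,u,v,z):
    o,d=ray(cam,u,v);return (o+d*(z-o[2])/d[2]).round(1)
def two(a,b):
    o1,d1=ray("top",*a);o2,d2=ray("side",*b)
    s=np.linalg.lstsq(np.c_[d1,-d2],o2-o1,rcond=None)[0]
    p,q=o1+d1*s[0],o2+d2*s[1];return ((p+q)/2).round(1),np.linalg.norm(p-q).round(1)
def proj(cam,P):
    c=robot.get_calibration(cam);K=np.array(c["camera_matrix"])
    R=cv2.Rodrigues(np.array(c["rvec"],float))[0];X=R@np.array(P,float)+np.array(c["tvec"],float).ravel()
    s=X[:2]/X[2];s=s*(1+c["k1"]*(s@s));return (K[:2,:2]@s+K[:2,2]).round(1)
E
python3 - <<'E'
from h import *
for n in("top","side"):
    cv2.imwrite(f"pics/{n}0.png",robot.read_camera(n)); print(n,ray(n,320,240))
o=robot.get_obs();print(o["tcp_rot"],o["width"],o["force"])
E
```

```text
top (array([ 364.42231146,   29.61538556, 1379.77298964]), array([ 0.10167108, -0.00583803, -0.99492505]))
side (array([ 391.95720319, -867.6872787 ,  867.96162256]), array([ 0.09252611,  0.75171845, -0.65307867]))
[-3.09720300e+00 -5.13786529e-01  2.92001670e-04] 85.39236780622414 [-0.09240081 -0.3737879   0.01485777]
```

View pics/top0.png

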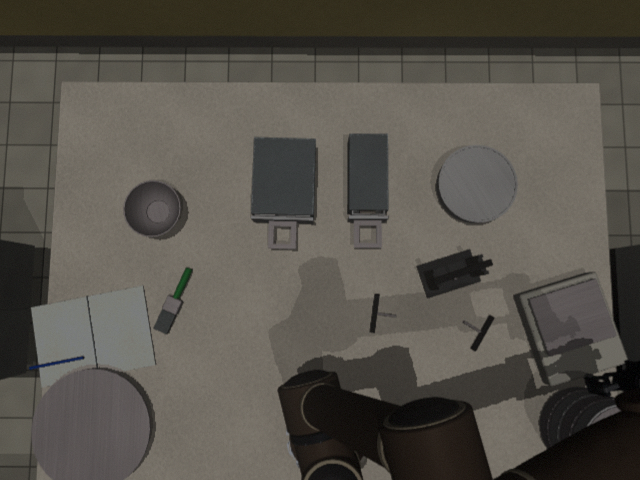

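View pics/side0.png

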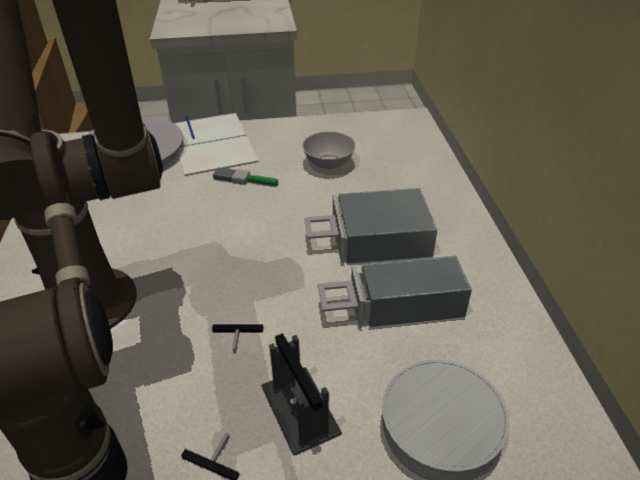

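The top view shows the stand with the upright hook at (455,270). Two similar smaller hooks lie at (375,313) and (483,333). The wide drawer is the left one, hole at (283,235), and the narrow drawer's hole is at (367,234). Hook candidates: stand (455,270), lying (375,313) and lying (483,333). I choose the upright one in the stand and check it in a close crop.

```bash
python3 - <<'E'
from h import *
t=cv2.imread("pics/top0.png");s=cv2.imread("pics/side0.png")
b=lambda i:np.clip(i.astype(float)*2.2,0,255).astype(np.uint8)
A=cv2.resize(b(t[235:305,405:505]),None,fx=4,fy=4,interpolation=2)   # 400x280
B=cv2.resize(b(s[325:455,250:350]),None,fx=4,fy=4,interpolation=2)   # 400x520
C=cv2.resize(b(t[205:260,255:305]),None,fx=5,fy=5,interpolation=2) #250x275
D=np.zeros((560,800,3),np.uint8);D[:280,:400]=A;D[:520,400:]=B;D[285:560,:250]=C
cv2.imwrite("pics/c1.png",D)
E
```

```text
(no output)
```

View pics/c1.png

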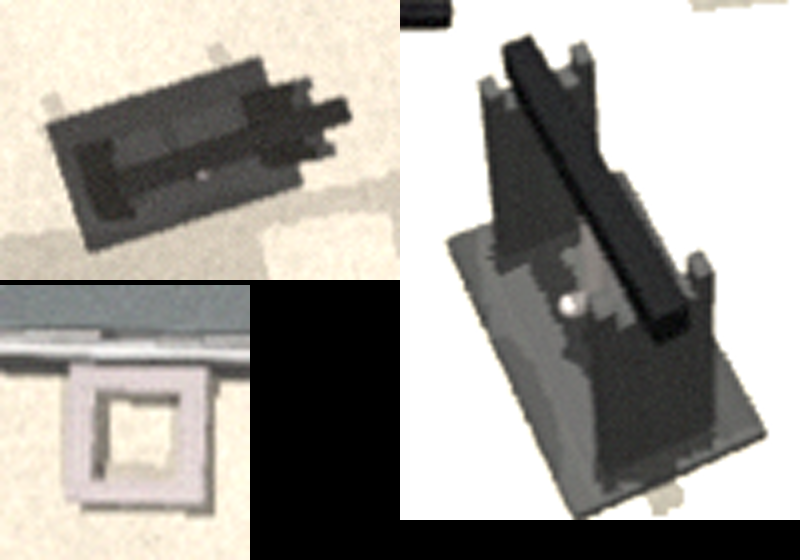

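```bash
python3 - <<'E'
from h import *
f=lambda x,y:(250+(x-400)/4,325+y/4)
a=onz("side",*f(516,40),130);b=onz("side",*f(669,316),130);print("bar side",a,b,(a+b)/2,np.linalg.norm(a-b),np.degrees(np.arctan2(*(a-b)[[1,0]])))
g=lambda x,y:(405+x/4,235+y/4)
c=[onz("top",*g(*p),8) for p in((47,127),(262,58),(302,182),(92,250))]
print("base",np.mean(c,0),np.linalg.norm(c[0]-c[1]),np.linalg.norm(c[1]-c[2]),[np.degrees(np.arctan2(*(p-q)[[1,0]])).round(1) for p,q in((c[0],c[1]),(c[3],c[2]))])
e=onz("top",*g(346,110),130);print("bar right end top",e)
k=lambda x,y:(255+x/5,205+(y-285)/5)
for p in((93,393),(181,393),(181,480),(93,480),(65,365),(213,368),(210,505),(66,500)):print("hole",p,onz("top",*k(*p),51))
# wide tongue in side: hole corners
for n,r in(("w",(300,210,345,245)),("n",(315,278,360,312))):
  pass
print(proj("side",[0,0,0]))
for p in ((284,178),(253,138),(315,138),(252,212),(315,214)):print("housing",onz("top",*p,80))
# robot tcp sanity
print(proj("top",robot.get_obs()["ee_pos"]))
s=cv2.imread("pics/side0.png");cv2.imwrite("pics/c2.png",np.clip(cv2.resize(s[205:335,295:375],None,fx=4,fy=4,interpolation=2)*1.5,0,255).astype(np.uint8))
E
```

```text
bar side [ 395.8 -252.3  130. ] [ 442.9 -393.3  130. ] [ 419.35 -322.8   130.  ] 148.6587030751984 108.4715128125424
base [ 417.5   -320.375    8.   ] 150.93869616503252 85.49643267411804 [np.float64(108.1), np.float64(108.1)]
bar right end top [ 440.  -392.5  130. ]
hole (93, 393) [534.5 142.5  51. ]
hole (181, 393) [534.7  96.8  51. ]
hole (181, 480) [489.4  96.2  51. ]
hole (93, 480) [489.1 141.8  51. ]
hole (65, 365) [549.  157.3  51. ]
hole (213, 368) [547.9  80.3  51. ]
hole (210, 505) [476.5  81.1  51. ]
hole (66, 500) [478.6 155.6  51. ]
[ 87.3 302.5]
housing [656.6 115.2  80. ]
housing [761.8 196.9  80. ]
housing [762.6  36.3  80. ]
housing [567.9 195.7  80. ]
housing [563.7  35.1  80. ]
[602.3 370.3]
```

View pics/c2.png

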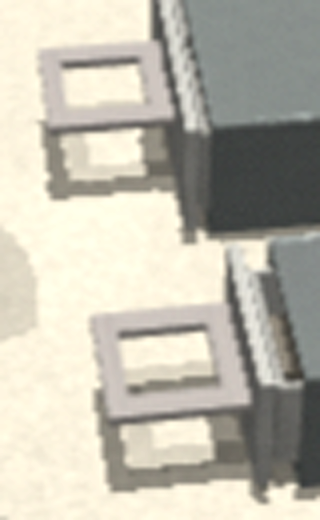

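The crop confirms the choice: the upright hook has the full-size bar (149 mm measured) across the posts. The bar centre is about (418.5,-321.5,120), with the bar along 108.2°. The wide hole centre is about (512,119,51) with yaw about 0, and its edges measure 45 × 46 mm, so it fits the description.

```bash
cat >> h.py <<'E'
from scipy.spatial.transform import Rotation as Ro
def togo(P,yaw):
    """TCP target P, tool y along world yaw deg, pointing down -> shift in tool axes, turn deg"""
    o=robot.get_obs();R=Ro.from_rotvec(o["tcp_rot"]);a=np.radians(yaw)
    y=np.array([np.cos(a),np.sin(a),0]);z=np.array([0,0,-1.]);T=Ro.from_matrix(np.c_[np.cross(y,z),y,z])
    print("t",round(o["time_s"],2),"pos",np.round(o["ee_pos"],1),"F",np.round(o["force"],1),"w",np.round(o["width"],1),"g",np.round(o["grasp_force"],1))
    print("shift now",R.inv().apply(np.array(P)-o["ee_pos"]).round(1),"shift after turn",T.inv().apply(np.array(P)-o["ee_pos"]).round(1),"turn",np.degrees((R.inv()*T).as_rotvec()).round(2))
E
python3 -m creep '0 0 0 0 0 -10 1;0 0 0 0 0 -10 1;0 0 0 0 0 -10 1;0 0 0 0 0 -10 1;0 0 0 0 0 -10 1'
python3 -m creep '0 0 0 0 0 -10 1;0 0 0 0 0 -10 1;0 0 0 0 0 -10 1;0 0 0 0 0 -9.4 1;0 0 0 0 0 0 1'
python3 -c "
from h import *
togo([418.5,-321.5,180],18.2)"
```

```text
time_s: 0.72
ee_pos: [201.7, -591.0, 230.5]
tcp_rot: [-2.585, -1.782, -0.001]
force: [-0.0, 0.5, 0.8]
width: 85.9
grasp_force: 0.0
time_s: 1.35
ee_pos: [201.7, -591.1, 230.6]
tcp_rot: [-1.843, -2.543, -0.001]
force: [-0.3, 0.1, -0.2]
width: 85.4
grasp_force: 0.0
t 1.35 pos [ 201.7 -591.1  230.6] F [-0.3  0.1 -0.2] w 85.4 g 0.0
shift now [188.7 289.9  50.9] shift after turn [188.4 290.2  50.6] turn [ 0.01 -0.07 -0.07]
```

```bash

python3 -m creep '38 58 0 0 0 0 1;38 58 0 0 0 0 1;38 58 0 0 0 0 1;38 58 0 0 0 0 1;37 58 25 0 0 0 1' >/dev/null
python3 -m creep '0 0 20 0 0 0 1;0 0 0 0 0 0 1;0 0 0 0 0 0 1'
python3 - <<'E'
from h import *
togo([418.5,-321.5,101],18.2)
t=robot.read_camera("top");s=robot.read_camera("side")
b=lambda i:np.clip(cv2.resize(i,(400,400),interpolation=2).astype(float)*2,0,255).astype(np.uint8)
cv2.imwrite("pics/p3.png",np.hstack([b(t[215:315,405:505]),b(s[270:430,220:380])]))
E
```

```text
time_s: 2.35
ee_pos: [394.7, -351.2, 190.5]
tcp_rot: [1.843, 2.543, -0.0]
force: [-0.7, 0.4, 0.0]
width: 85.8
grasp_force: 0.0
t 2.35 pos [ 394.7 -351.2  190.5] F [-0.7  0.4  0. ] w 85.8 g 0.0
shift now [20.9 31.8 89.5] shift after turn [20.8 31.9 89.5] turn [ 0.01  0.05 -0.07]
```

View pics/p3.png

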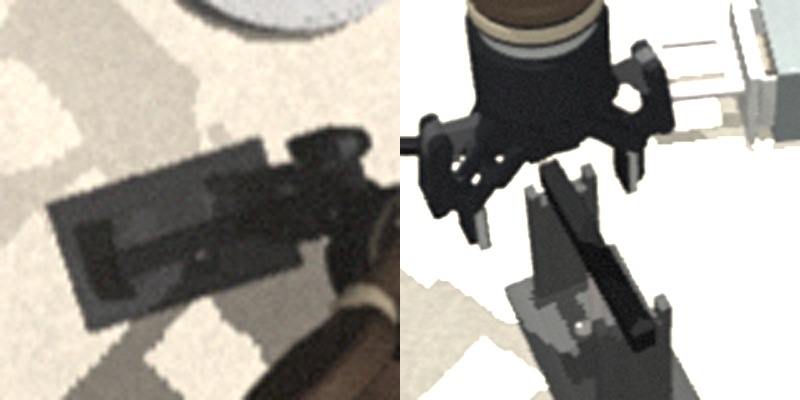

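The gripper stands above the stand, straddling the bar's line, about 38 mm short. The rows were speed-limited and lost part of the shift. I finish the shift, then descend.

```bash

python3 -m creep '10.5 16 0 0 0 0 1;10.5 16 0 0 0 0 1;0 0 20 0 0 0 1;0 0 20 0 0 0 1;0 0 20 0 0 0 1' 
python3 -m creep '0 0 15 0 0 0 1;0 0 14 0 0 0 1;0 0 0 0 0 0 1;0 0 0 0 0 0 1'
python3 - <<'E'
from h import *
togo([418.5,-321.5,101],18.2)
E
```

```text
time_s: 3.08
ee_pos: [419.5, -319.4, 129.7]
tcp_rot: [1.84, 2.546, 0.0]
force: [0.7, 0.7, 0.8]
width: 85.5
grasp_force: 0.0
time_s: 3.58
ee_pos: [418.9, -320.8, 101.4]
tcp_rot: [1.841, 2.545, -0.0]
force: [-0.3, 0.3, 0.4]
width: 85.4
grasp_force: 0.0
t 3.58 pos [ 418.9 -320.8  101.4] F [-0.3  0.3  0.4] w 85.4 g 0.0
shift now [-0.5 -0.6  0.4] shift after turn [-0.5 -0.6  0.4] turn [0.03 0.04 0.03]
```

```bash

python3 -m creep '0 0 0 0 0 0 0;0 0 0 0 0 0 0;0 0 0 0 0 0 0;0 0 0 0 0 0 0;0 0 0 0 0 0 0' 
python3 -m creep '0 0 0 0 0 0 0;0 0 0 0 0 0 0;0 0 0 0 0 0 0'
```

```text
time_s: 4.2
ee_pos: [418.8, -320.8, 101.3]
tcp_rot: [1.841, 2.545, -0.0]
force: [-0.1, 0.2, 1.5]
width: 15.1
grasp_force: 59.3
time_s: 4.58
ee_pos: [418.7, -320.7, 101.3]
tcp_rot: [1.841, 2.545, -0.0]
force: [0.4, 0.6, 4.1]
width: 15.2
grasp_force: 59.3
```

```bash

python3 -m creep '0 0 -10 0 0 0 0;0 0 -20 0 0 0 0;0 0 -25 0 0 0 0;0 0 -25 0 0 0 0;0 0 -25 0 0 0 0' 
python3 -m creep '0 0 -20 0 0 0 0;0 0 0 0 0 0 0;0 0 0 0 0 0 0'
python3 - <<'E'
from h import *
togo([518,119,200],0)
t=robot.read_camera("top");s=robot.read_camera("side")
b=lambda i:np.clip(cv2.resize(i,(400,400),interpolation=2).astype(float)*2,0,255).astype(np.uint8)
cv2.imwrite("pics/p4.png",np.hstack([b(t[215:315,405:505]),b(s[240:400,220:380])]))
E
```

```text
time_s: 5.2
ee_pos: [417.9, -319.9, 206.3]
tcp_rot: [-1.84, -2.544, -0.0]
force: [0.1, 0.1, -1.5]
width: 14.9
grasp_force: 58.9
time_s: 5.58
ee_pos: [417.8, -319.8, 224.8]
tcp_rot: [-1.84, -2.544, -0.0]
force: [-0.4, -0.2, -2.1]
width: 14.9
grasp_force: 58.9
t 5.58 pos [ 417.8 -319.8  224.8] F [-0.4 -0.2 -2.1] w 14.9 g 58.9
shift now [385.4 232.6  25.3] shift after turn [438.8 100.2  24.8] turn [-0.07 -0.09 18.24]
```

View pics/p4.png

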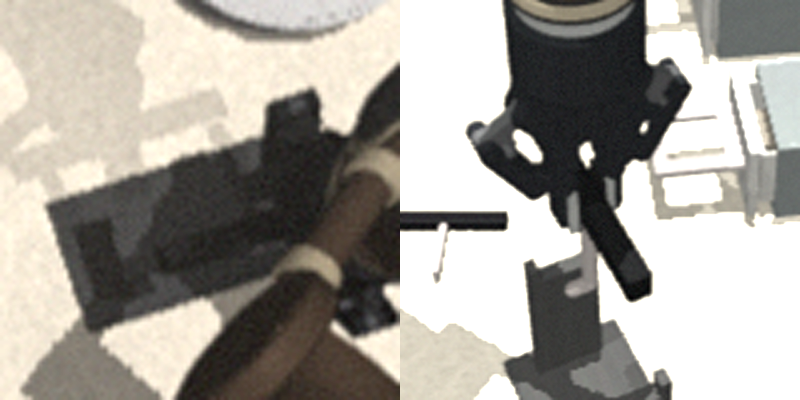

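The hook is held upright and clear of the stand, its foot pointing towards the robot (side crop about (575,288)). Now I turn it and carry it to above the wide hole.

```bash

python3 -m creep '0 0 0 0 0 9.1 0;0 0 0 0 0 9.1 0;30 7 0 0 0 0 0;40 9 0 0 0 0 0;40 9 0 0 0 0 0' >/dev/null
python3 -m creep '40 9 0 0 0 0 0;40 9 0 0 0 0 0;40 9 0 0 0 0 0;40 9 0 0 0 0 0;40 9 0 0 0 0 0' >/dev/null
python3 -m creep '40 9 0 0 0 0 0;40 9 0 0 0 0 0;30 7 0 0 0 0 0;0 0 0 0 0 0 0;0 0 0 0 0 0 0'
python3 - <<'E'
from h import *
togo([518,119,150],0)
E
```

```text
time_s: 7.55
ee_pos: [512.4, 99.1, 225.0]
tcp_rot: [-2.22, -2.222, 0.003]
force: [-0.2, -0.7, -1.5]
width: 14.8
grasp_force: 58.8
t 7.55 pos [512.4  99.1 225. ] F [-0.2 -0.7 -1.5] w 14.8 g 58.8
shift now [19.9  5.8 74.9] shift after turn [19.9  5.6 75. ] turn [-0.12  0.05  0.07]
```

```bash

python3 -m creep '10 3 0 0 0 0 0;10 3 20 0 0 0 0;0 0 30 0 0 0 0;0 0 25 0 0 0 0;0 0 0 0 0 0 0' 
python3 - <<'E'
from h import *
togo([518,119,86],0)
s=robot.read_camera("side")
cv2.imwrite("pics/p5.png",np.clip(cv2.resize(s[150:280,270:400],(520,520),interpolation=2).astype(float)*1.6,0,255).astype(np.uint8))
for z in(79,89): print(proj("side",[518,119,z]))
E
```

```text
time_s: 8.18
ee_pos: [517.1, 118.9, 148.7]
tcp_rot: [-2.219, -2.219, 0.007]
force: [0.4, 0.0, -1.3]
width: 15.0
grasp_force: 58.8
t 8.18 pos [517.1 118.9 148.7] F [ 0.4  0.  -1.3] w 15.0 g 58.8
shift now [ 0.1  1.3 62.7] shift after turn [ 0.1  0.9 62.7] turn [-0.32  0.04 -0.02]
[321.7 217.1]
[321.7 213.6]
```

View pics/p5.png

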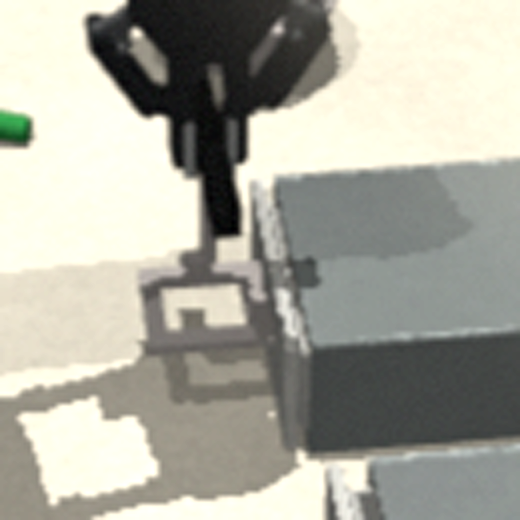

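The foot hangs at about pixel (320,216), over the hole, matching its projection (321.7,217). Lowering it through.

```bash

python3 -m creep '0 0 15 0 0 0 0;0 0 12 0 0 0 0;0 0 12 0 0 0 0;0 0 12 0 0 0 0;0 0 11 0 0 0 0' 
python3 -m creep '0 -10 0 0 0 0 0;0 -8 0 0 0 0 0;0 -6 0 0 0 0 0;0 -6 0 0 0 0 0;0 0 0 0 0 0 0' 
python3 - <<'E'
from h import *
togo([390,119,86],0)
s=robot.read_camera("side")
cv2.imwrite("pics/p6.png",np.clip(cv2.resize(s[150:280,270:400],(520,520),interpolation=2).astype(float)*1.6,0,255).astype(np.uint8))
E
```

```text
time_s: 8.85
ee_pos: [519.0, 119.6, 88.0]
tcp_rot: [-2.22, -2.222, 0.001]
force: [-0.3, -0.3, -1.1]
width: 15.0
grasp_force: 58.8
time_s: 9.48
ee_pos: [489.8, 119.7, 89.8]
tcp_rot: [2.22, 2.221, 0.003]
force: [1.7, -0.4, -0.9]
width: 15.0
grasp_force: 58.9
t 9.47 pos [489.8 119.7  89.8] F [ 1.7 -0.4 -0.9] w 15.0 g 58.9
shift now [ -0.7 -99.8   3.6] shift after turn [ -0.7 -99.8   3.8] turn [ 0.12 -0.03  0.04]
```

View pics/p6.png

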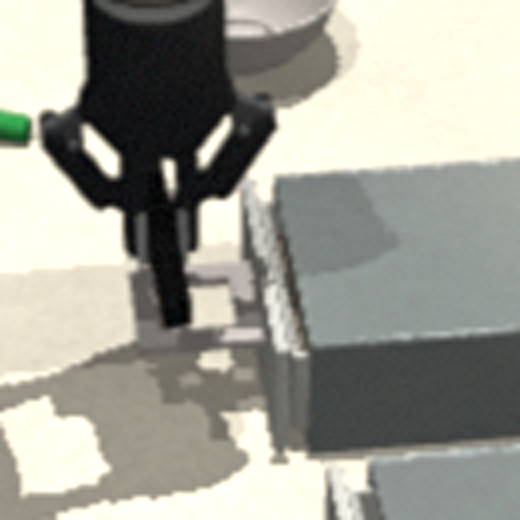

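The shank bears on the front bar and the tray has begun to move (its front edge has shifted about 2 px). I keep pulling.

```bash

python3 -m creep '0 -8 2 0 0 0 0;0 -10 1 0 0 0 0;0 -10 0 0 0 0 0;0 -10 0 0 0 0 0;0 -10 0 0 0 0 0' 
python3 -m creep '0 -10 0 0 0 0 0;0 -10 0 0 0 0 0;0 -8 0 0 0 0 0;0 -6 0 0 0 0 0;0 -3 0 0 0 0 0' 
```

```text
time_s: 10.15
ee_pos: [440.3, 119.7, 85.8]
tcp_rot: [-2.221, -2.222, -0.0]
force: [3.5, 1.3, -0.9]
width: 15.3
grasp_force: 59.0
time_s: 10.78
ee_pos: [403.4, 119.3, 85.7]
tcp_rot: [-2.22, -2.222, 0.001]
force: [3.5, 1.4, -2.5]
width: 14.8
grasp_force: 58.7
```

```bash

python3 -m creep '0 -4 0 0 0 0 0;0 -3 0 0 0 0 0;0 -2 0 0 0 0 0' 
python3 -m creep '0 -2 0 0 0 0 0;0 -2 0 0 0 0 0;0 0 0 0 0 0 0' 
```

```text
time_s: 11.15
ee_pos: [399.2, 119.5, 86.8]
tcp_rot: [2.215, 2.219, 0.011]
force: [10.7, -1.9, -6.8]
width: 15.2
grasp_force: 58.5
time_s: 11.52
ee_pos: [398.5, 119.6, 87.9]
tcp_rot: [2.211, 2.216, 0.019]
force: [13.7, -0.8, -7.0]
width: 15.0
grasp_force: 59.0
```

```bash

python3 -m creep '0 5 0 0 0 0 0;0 8 0 0 0 0 0;0 8 0 0 0 0 0;0 3 0 0 0 0 0;0 0 0 0 0 0 0' 
python3 - <<'E'
from h import *
togo([418,119,86],0)
t=robot.read_camera("top");s=robot.read_camera("side")
b=lambda i:np.clip(cv2.resize(i,(400,400),interpolation=2).astype(float)*1.7,0,255).astype(np.uint8)
cv2.imwrite("pics/p7.png",np.hstack([b(t[190:290,235:335]),b(s[150:280,240:370])]))
E
```

```text
time_s: 12.15
ee_pos: [414.5, 119.4, 85.5]
tcp_rot: [-2.22, -2.221, 0.002]
force: [-0.2, -0.7, -1.6]
width: 15.0
grasp_force: 59.3
t 12.15 pos [414.5 119.4  85.5] F [-0.2 -0.7 -1.6] w 15.0 g 59.3
shift now [-0.4  3.5 -0.5] shift after turn [-0.4  3.5 -0.5] turn [-0.11  0.02  0.04]
```

View pics/p7.png

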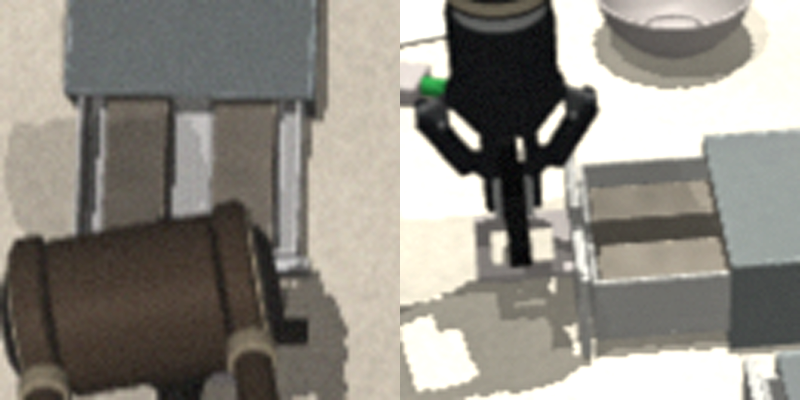

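```bash
python3 - <<'E'
from h import *
k=lambda x,y:(240+(x-400)/3.077,150+y/3.077)
for p in((475,280),(480,218)):print(onz("side",*k(*p),51))
# initial, c2 crop scale 4 origin (295,205)
for p in((48,128),(40,50)):print("ini",onz("side",295+p[0]/4,205+p[1]/4,51))
E
```

```text
[383.9  86.9  51. ]
[391.6 158.6  51. ]
ini [480.   87.1  51. ]
ini [483.3 158.1  51. ]
```

I check the stop by pulling once more, a little harder.

```bash

python3 -m creep '0 -8 0 0 0 0 0;0 -6 0 0 0 0 0;0 -3 0 0 0 0 0;0 -3 0 0 0 0 0;0 0 0 0 0 0 0' 
python3 -m creep '0 -4 0 0 0 0 0;0 0 0 0 0 0 0' 
python3 -m creep '0 -4 0 0 0 0 0;0 0 0 0 0 0 0' 
python3 -m creep '0 -3 0 0 0 0 0;0 0 0 0 0 0 0' 
```

```text
time_s: 12.88
ee_pos: [399.5, 119.8, 87.4]
tcp_rot: [2.215, 2.218, 0.012]
force: [6.8, -0.5, -4.4]
width: 15.0
grasp_force: 59.1
time_s: 13.12
ee_pos: [398.7, 120.0, 88.3]
tcp_rot: [2.211, 2.215, 0.021]
force: [11.0, -2.0, -5.6]
width: 14.7
grasp_force: 59.3
time_s: 13.38
ee_pos: [397.5, 120.3, 89.3]
tcp_rot: [2.208, 2.213, 0.028]
force: [14.1, -1.9, -6.5]
width: 14.9
grasp_force: 60.2
time_s: 13.62
ee_pos: [396.7, 120.4, 89.9]
tcp_rot: [2.206, 2.211, 0.034]
force: [17.6, -2.1, -8.3]
width: 15.2
grasp_force: 61.2
```

The force climbs to 18 N while the hook moves only about 3 mm, so the tray is against its stop. Backing off and unhooking.

```bash

python3 -m creep '0 8 0 0 0 0 0;0 9 0 0 0 0 0;0 9 0 0 0 0 0;0 7 0 0 0 0 0;0 0 0 0 0 0 0' 
python3 -m creep '0 0 -8 0 0 0 0;0 0 -8 0 0 0 0;0 0 -8 0 0 0 0;0 0 -8 0 0 0 0;0 0 0 0 0 0 0' 
```

```text
time_s: 14.25
ee_pos: [417.1, 119.5, 85.6]
tcp_rot: [-2.22, -2.222, 0.001]
force: [-0.2, 0.4, -1.7]
width: 15.3
grasp_force: 59.5
time_s: 14.88
ee_pos: [418.0, 119.7, 119.0]
tcp_rot: [2.22, 2.221, 0.003]
force: [0.3, -0.3, -0.5]
width: 15.4
grasp_force: 59.5
```

```bash

python3 -m creep '0 0 -15 0 0 0 0;0 0 -20 0 0 0 0;0 0 -25 0 0 0 0;0 0 -25 0 0 0 0;0 0 -21 0 0 0 0' 
python3 -m creep '0 0 0 0 0 0 0'
python3 - <<'E'
from h import *
togo([418.7,-320.7,225],18.2)
s=robot.read_camera("side")
cv2.imwrite("pics/p8.png",np.clip(cv2.resize(s[90:270,230:410],(600,600),interpolation=2).astype(float)*1.6,0,255).astype(np.uint8))
p=robot.get_obs()["ee_pos"]
for d in(19,-61):
  u=proj("side",p+[0,0,d]);print((u-[230,90])*600/180)
E
```

```text
time_s: 15.5
ee_pos: [417.3, 119.5, 225.6]
tcp_rot: [2.22, 2.222, 0.001]
force: [-0.5, -0.4, -1.6]
width: 15.1
grasp_force: 59.5
time_s: 15.62
ee_pos: [418.8, 119.8, 226.2]
tcp_rot: [2.219, 2.22, 0.006]
force: [0.1, 0.2, -1.7]
width: 14.9
grasp_force: 59.6
t 15.62 pos [418.8 119.8 226.2] F [ 0.1  0.2 -1.7] w 14.9 g 59.6
shift now [-4.405e+02 -4.000e-01  8.000e-01] shift after turn [-418.4 -137.7    1.2] turn [ 2.900e-01 -1.000e-02 -1.816e+01]
[143.33333333 229.33333333]
[151.         334.33333333]
```

View pics/p8.png

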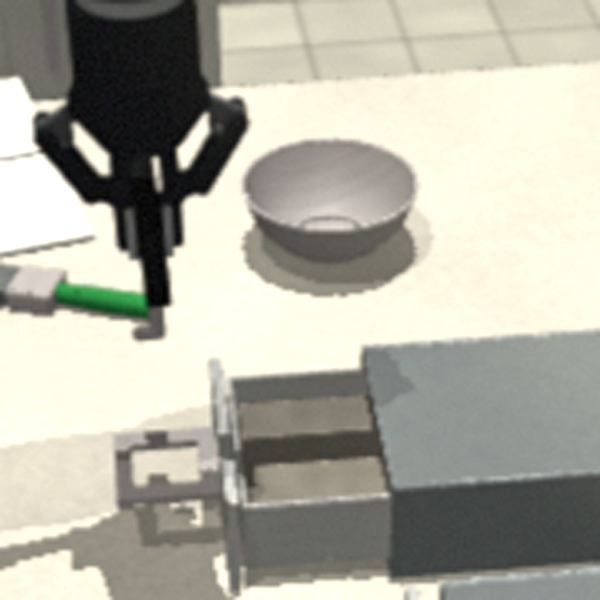

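The hook is free and upright: its foot is at crop (150,333), predicted (151,334). The tray is open. Now I carry the hook back over the stand.

```bash

python3 -m creep '-30 0 0 0 0 0 0;-40 0 0 0 0 0 0;-40 0 0 0 0 0 0;-40 0 0 0 0 0 0;-40 0 0 0 0 0 0' >/dev/null
python3 -m creep '-40 0 0 0 0 0 0;-40 0 0 0 0 0 0;-40 0 0 0 0 0 0;-40 0 0 0 0 0 0;-40 0 0 0 0 0 0' >/dev/null
python3 -m creep '-30 0 0 0 0 0 0;-20 0 0 0 0 0 0;0 0 0 0 0 -9.1 0;0 0 0 0 0 -9.1 0;0 0 0 0 0 0 0'
python3 - <<'E'
from h import *
togo([418.7,-320.7,225],18.2)
E
```

```text
time_s: 17.55
ee_pos: [417.1, -319.8, 223.0]
tcp_rot: [-1.842, -2.542, -0.001]
force: [0.2, -0.1, -2.3]
width: 15.1
grasp_force: 59.5
t 17.55 pos [ 417.1 -319.8  223. ] F [ 0.2 -0.1 -2.3] w 15.1 g 59.5
shift now [-1.4  1.3 -2. ] shift after turn [-1.4  1.3 -2. ] turn [-0.05 -0.11 -0.05]
```

```bash

python3 -m creep '-1.4 1.3 20 0 0 0 0;0 0 25 0 0 0 0;0 0 25 0 0 0 0;0 0 20 0 0 0 0;0 0 0 0 0 0 0'
python3 -m creep '0 0 0 0 0 0 0;0 0 0 0 0 0 0'
python3 - <<'E'
from h import *
togo([418.7,-320.7,101.3],18.2)
E
```

```text
time_s: 18.18
ee_pos: [417.6, -319.6, 131.7]
tcp_rot: [-1.84, -2.539, -0.001]
force: [-0.1, 0.4, -1.4]
width: 14.8
grasp_force: 59.5
time_s: 18.42
ee_pos: [419.9, -322.0, 135.1]
tcp_rot: [1.841, 2.543, -0.0]
force: [0.2, 0.2, -0.8]
width: 14.9
grasp_force: 59.5
t 18.43 pos [ 419.9 -322.   135.1] F [ 0.2  0.2 -0.8] w 14.9 g 59.5
shift now [ 1.7 -0.8 33.8] shift after turn [ 1.6 -0.8 33.8] turn [0.07 0.11 0.01]
```

```bash

python3 -m creep '1 -0.6 10 0 0 0 0;0 0 10 0 0 0 0;0 0 8 0 0 0 0;0 0 3 0 0 0 0;0 0 0 0 0 0 0'
python3 -m creep '0 0 1 0 0 0 0;0 0 1 0 0 0 0;0 0 0 0 0 0 0'
python3 - <<'E'
from h import *
togo([418.7,-320.7,101.3],18.2)
E
```

```text
time_s: 19.05
ee_pos: [418.1, -320.5, 102.4]
tcp_rot: [-1.841, -2.545, -0.0]
force: [-0.0, -0.6, -0.9]
width: 15.1
grasp_force: 59.5
time_s: 19.42
ee_pos: [418.6, -320.9, 101.4]
tcp_rot: [1.841, 2.545, -0.0]
force: [-0.1, 1.3, -0.3]
width: 15.4
grasp_force: 59.8
t 19.43 pos [ 418.6 -320.9  101.4] F [-0.1  1.3 -0.3] w 15.4 g 59.8
shift now [0.2 0.2 0.1] shift after turn [0.2 0.2 0.1] turn [0.02 0.04 0.04]
```

Right at the seat. I release, then retreat straight up.

```bash

python3 -m creep '0 0 1 0 0 0 0;0 0 0 0 0 0 0.3;0 0 0 0 0 0 0.6;0 0 0 0 0 0 1;0 0 0 0 0 0 1'
python3 -m creep '0 0 0 0 0 0 1;0 0 0 0 0 0 1;0 0 0 0 0 0 1;0 0 0 0 0 0 1'
python3 -m creep '0 0 -10 0 0 0 1;0 0 -20 0 0 0 1;0 0 -30 0 0 0 1;0 0 -30 0 0 0 1;0 0 -30 0 0 0 1'
python3 -m creep '-40 -40 0 0 0 0 1;-40 -40 0 0 0 0 1;-40 -40 0 0 0 0 1;-30 -30 0 0 0 0 1;0 0 0 0 0 0 1'
python3 - <<'E'
from h import *
togo([418.7,-320.7,101.3],18.2)
t=robot.read_camera("top");s=robot.read_camera("side")
b=lambda i:np.clip(i.astype(float)*1.7,0,255).astype(np.uint8)
cv2.imwrite("pics/p9.png",np.hstack([b(cv2.resize(t[100:360,230:530],(400,347))),b(cv2.resize(s[175:435,230:530],(400,347)))]))
E
```

```text
time_s: 20.05
ee_pos: [418.2, -320.6, 99.8]
tcp_rot: [-1.841, -2.545, -0.0]
force: [-0.4, 0.3, -0.1]
width: 78.6
grasp_force: 0.0
time_s: 20.55
ee_pos: [418.3, -320.6, 99.9]
tcp_rot: [-1.841, -2.545, -0.0]
force: [0.8, 0.4, 1.1]
width: 85.5
grasp_force: 0.0
time_s: 21.18
ee_pos: [418.3, -320.7, 221.7]
tcp_rot: [1.841, 2.545, -0.0]
force: [1.2, -0.7, -0.4]
width: 85.6
grasp_force: 0.0
time_s: 21.8
ee_pos: [321.2, -512.9, 220.7]
tcp_rot: [1.845, 2.541, -0.002]
force: [-0.6, -0.5, -0.1]
width: 85.4
grasp_force: 0.0
t 21.8 pos [ 321.2 -512.9  220.7] F [-0.6 -0.5 -0.1] w 85.4 g 0.0
shift now [152.9 152.2 119.1] shift after turn [152.2 152.7 119.4] turn [-0.02  0.11 -0.19]
```

View pics/p9.png

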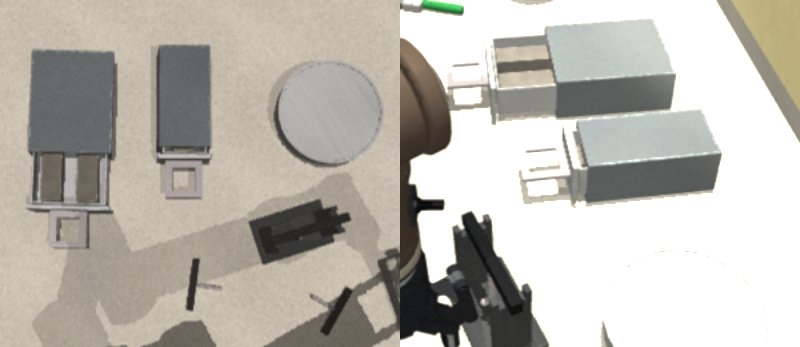

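The picture shows the hook seated in its stand, the wide tray out with its hole at about top pixel (282,272), and the narrow drawer as it was at the start. I check the tray's opening by numbers.

```bash
python3 - <<'E'
from h import *
t=robot.read_camera("top");s0=cv2.imread("pics/top0.png")
def tong(i):
    h=i[200:310,262:305].astype(int)
    m=((h[:,:,2]-h[:,:,1])>6).astype(np.uint8)
    n,l,st,c=cv2.connectedComponentsWithStats(m);k=1+st[1:,4].argmax();x,y,w,hh,a=st[k];return x+262,y+200,w,hh,a
for i in(s0,t):
    x,y,w,hh,a=tong(i);print(x,y,w,hh,a,onz("top",x+w/2,y+hh,51))
E
```

```text
290 231 6 12 26 [492.   91.6  51. ]
262 276 19 11 39 [378.4 145.5  51. ]
```

```bash
python3 - <<'E'
from h import *
t=robot.read_camera("top");s=cv2.imread("pics/top0.png")
r=cv2.matchTemplate(t[225:330,250:330],s[221:254,265:301],cv2.TM_CCOEFF_NORMED);_,v,_,p=cv2.minMaxLoc(r)
u=np.array(p)+[250,225]-[265,221];print(v,u,onz("top",283,235,51)-onz("top",283+u[0],235+u[1],51))
E
```

```text
0.7699347138404846 [-1 36] [93.2 -1.3  0. ]
```

The picture gives about 93–95 mm of travel, and the hook's final position agrees. Both pulls ended at the same hard stop, at several times the tray's friction, and the tray has not moved back. A small starting gap explains the difference from 100 mm. Handing in.

```bash
python3 -c "
from plant import robot
print(robot.close_job())"
```

```text
the job is handed in; nothing more can be done
None
```

The wide tray is out at its stop, the hook is back in its stand, I left the narrow drawer and everything else alone, and the job is handed in at about 22 s; the pictures showed 93–95 mm of tray travel, not 100, and I put the gap down to the tray starting slightly open, since two pulls of up to 18 N ended at the same hard stop.

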